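# Feed a power module to the index blade with a rack handwheel

### The arm

A 7-joint arm with a two-finger parallel gripper is mounted at the origin on the work surface. World frame = base frame: x ahead of the robot, y to its left, z up, the work surface at z = 0. Lengths are in m, angles in rad, forces in N, time in s.
With the tool pointing down it reaches from about 0.425 to 0.875 m from the base axis. Payload 9.9 kg.
Tool frame: the origin (TCP) lies on the centre line of the jaws, within the pads' length; the fingertips stand 17 mm ahead of it and the grasp point (between the pads) lies 2 mm behind it; z points along the fingers, y is the line along which they close (so a half turn about z gives the same grasp; the last joint's range is limited). The gripper opens to 85 mm and grips with 20 to 120 N. Pads are 22 mm wide; open, the fingers measure 114 mm over their backs; the gripper's body (76 mm by 85 mm) begins 54 mm behind the grasp point. The pads swing forward as they close: fully open they stand 13 mm farther back than shut.
Start: joints at [-1.193, 0.576, 0.025, 1.437, -0.015, 1.129, -0.057], TCP at [0.301, 0.604, 0.248] pointing down, gripper open.
Joint ranges: [-2.76, 2.76], [-0.34, 2.15], [-1.52, 1.57], [0.19, 2.46], [-1.09, 4.23], [0.17, 1.99], [-2.82, 2.82]. Speed limits (rad/s): [2.22, 2.22, 3.01, 3.01, 3.14, 3.14, 3.14].

### API

Orientations are given as a unit quaternion [w, x, y, z].
In Python, from workcell import bot gives the robot as it stands. The module is installed in compiled form; this text tells all that it offers.
- The arm moves only by the tool servo_tool, never from a script. Its argument "series" is a list of rows, each an object with "translation": the shift along the tool's x, y, z in mm, a list of three; "turn": the turn about the tool's z in degrees; "gripper": the opening, from 0 (shut) to 1 (fully open). A call has 1 to 5 rows; each row is the pose to reach, as a shift and turn from the pose commanded when the call began, along the tool's axes at that moment; what a row does not reach only later rows make up. A row lasts 1/12 s, in which the tool goes at most 41.7 mm and 7.16 degrees, less where a joint would pass 70% of its speed; a pose out of reach is approached as far as the arm can. A call with a gripper value outside its range is refused whole. The fingers move at their own pace and stop on an object; "force" is the grip in N (left out, the last holds). Time passes only in rows, so rows that repeat a pose let the fingers close. It gives the time, the measured TCP pose, the force, the opening and the grip force at its end, in the units of the state.
- bot.observe(): the state, without advancing time (a new reading comes with each control period).
- bot.camera(name): name is "scene" or "top" or "wrist"; returns a dict with "color" (480x640x3 uint8, red, green, blue), "z_map" (480x640 float32, m along the optical axis (not along the pixel's ray), 0 where there is no reading), "camera_matrix" (3x3 intrinsics, pixels), "world_to_cam" (4x4, takes a point from world to camera coordinates). Camera axes: x right, y down, z forward; pixel columns grow to the right and rows downward; lengths in m; the calibration is good to about 2 mm. A picture is of the moment at which its call begins.
- bot.sign_off(): hands the job in; it is judged then, once.
The state is a dict: "time_s": time; "joints": joint angles; "qd": joint speeds; "joint_torque": joint torques, N m; "position": TCP position; "ee_rot": TCP orientation; "ft_force": force on the tool from outside, world axes, zero at the start; "ft_torque": the same for the moment, N m; "opening": finger opening in m; "gripper_force": force on a finger pad.
Only numpy, scipy, OpenCV 4.12 (cv2) and the standard library are available. Lean on these libraries where they do the work, as an engineer would, in place of code of your own. Each camera call takes 0.05 s, during which the arm holds its last target. There are 200 camera calls.

### The job

Pull the stop bolt fully out of the channel by its knob, then crank the handwheel anticlockwise, regrasping as often as needed, until the pusher has moved the finned power module so that its leading (left-hand) end is level with the thin index blade above the channel. Feed slowly near the end: the pusher cannot draw the module back. Do not touch the module or the pusher, and leave every other thing on the bench where it is.

Things in the scene. Friction and masses are not known exactly. Their poses are not given: they have to be found in the camera images.
- rig: fixed feed rig (mm): plate 12 thick, x -105 to 120, y -250 to 170. Origin on the bench; at yaw 0 x points away from the robot, y to its left; turned up to 0.3 rad. Channel along y: floor z 12, centre line x 70, inner width 53, lips 10 high; the module is pushed along it to +y. Gear housing x -85 to 15, y -195 to -105, top z 52. Bolt guide block x 11 to 29, y -34 to 0, top z 38
- guard (a point): middle of the near (robot-side) edge of a fixed steel sheet, 4 thick, 110 to 114 above the bench, that covers the far half of the handwheel: rig x -34 to 34, y -235 to -65, on two 10 mm posts at x 28, y -228 and -72. Only the robot-side half of the rim can be gripped from above; the wheel has to be worked in several strokes there
- wheel_hub (a point): centre of the handwheel, on its vertical axis, at mid-height of the rim (rig x -45, y -150, z 85). Black round rim: centre-line radius 60, 12 thick; hub radius 14, z 75 to 95; three round spokes 9 thick at rim height, 120 degrees apart, one pointing along rig +x when joint wheel reads 0. Free space below the rim down to the housing at z 52
- wheel (a joint): handwheel angle, rad, grows anticlockwise seen from above, 0 to 7 (starts 0 to 0.8); stays where it is left, takes about 0.2 N m. Rack drive without slack: the pusher moves 12 mm towards rig +y per rad
- pusher_face (a point): centre of the steel pusher plate's face that pushes the module (46 wide, 12 thick, z 14 to 46); the face looks to rig +y, z 30. A 10 mm rack bar joins it to the housing. It is behind the module at the start and not fixed to it
- module: loose power module, aluminium block with lengthwise fins, 50 (its x) x 80 (its y) x 35 high, about 0.25 kg, in the channel with its y along rig +y; origin at the centre of its underside. It starts 2 to 20 mm ahead of the pusher and slides without coasting
- module_front (a point): middle of the module's leading end face (40 mm from its origin towards its +y)
- index_line (a point): point on the lower edge of the index blade, mid-thickness, over the channel centre line, z 55 (8 above the module); its axes are parallel to the rig's. The steel blade, 3 thick along rig y and 8 high, lies across the channel along rig x from an upright on the far side; its place along rig y varies from start to start. Fixed
- bolt (a joint): stop bolt's travel, m: 0 is fully in, across half the channel in front of the module (its bar, 10 x 10, z 26 to 36, stops the module), 0.040 is fully out, towards rig -x; starts 0 to 0.006, stays where it is left, takes about 3 N to slide
- bolt_knob (a point): top centre of the bolt's upright round knob, diameter 16, z 36 to 76 in the rig, at rig x -20 minus the bolt's travel, y -17. Room to pinch it from above, from any side
- capacitor: bystander, leave it: black standing capacitor can, diameter 35, 75 high, origin at the centre of its underside; stands on the bench between wheel and bolt, nearer the robot
- jar: bystander, leave it: glass screw jar with steel cap, diameter 44, 78 high, origin at the centre of its underside; on the bench right of the wheel, nearer the robot
- heatsink: bystander, leave it: small aluminium finned heat sink, 40 x 60 x 25, lying on the rig's plate left of the bolt, origin at the centre of its underside
- multimeter: bystander, leave it: grey hand multimeter lying on the bench left of the rig, 150 x 75 x 40, origin at the centre of its underside
- screwdriver: bystander, leave it: screwdriver lying on the bench, 170 long, near left of the rig
- spool: bystander, leave it: steel wire spool standing on its flange, diameter 60, 42 high, left of the rig
- transformer: bystander, leave it: small transformer with copper winding, 50 x 58 x 40, right of the rig
- pusher: the moving pusher with its rack bar; its origin coincides with the rig's origin when the wheel reads 0 and moves along rig +y with it
There are look-alikes about, which are no part of the job. Leave any blue or purple look-alike of the module alone.

How it is judged:
By the outcome, as a careful person would: the job done as asked, in the order asked, and still so for the second after the job is handed in, with the robot touching nothing.
It also fails if it takes over 72 s, if anything falls off the work surface, if the arm or the gripper's body presses on something with over 40 N, if the wrist force passes 120 N, or if a joint passes its speed limit or range.

## Working session

There is one attempt and no reset: what is moved stays moved. The work goes in short steps, Python scripts to look and compute and a tool call to move; the robot and the scene stay as the last step left them, time stands still between calls to the robot, and variables do not carry over. Pictures are saved under pics/ and viewed, at most 10 in all, crops included, and the job is handed in when it is done.

Besides the shell and the picture viewer there is one more tool, called after ">>>" as name(argument=value, ...) on one line, values as JSON. servo_tool: Moves the arm, as the interface text tells. Its arguments: {"type":"object","properties":{"series":{"type":"array","items":{"type":"object","properties":{"translation":{"type":"array","items":{"type":"number"}},"turn":{"type":"number"},"gripper":{"type":"number"}}}},"force":{"type":"number"}},"required":["series"]}

```bash
mkdir -p pics; cat > h.py <<'E'
import numpy as np, cv2
from workcell import bot
def cam(n):
    c=bot.camera(n); return c
def save(c,name,crop=None,s=1):
    im=c['color'][...,::-1]
    if crop: x0,y0,x1,y1=crop; im=im[y0:y1,x0:x1]
    cv2.imwrite('pics/'+name,cv2.resize(im,None,fx=s,fy=s,interpolation=cv2.INTER_CUBIC))
def pts(c):
    K=c['camera_matrix'];T=np.linalg.inv(c['world_to_cam']);z=c['z_map']
    v,u=np.mgrid[:480,:640]
    p=np.stack([(u-K[0,2])/K[0,0]*z,(v-K[1,2])/K[1,1]*z,z],-1)
    return p@T[:3,:3].T+T[:3,3]
def proj(c,p):
    p=np.atleast_2d(p);q=p@c['world_to_cam'][:3,:3].T+c['world_to_cam'][:3,3]
    q=q@c['camera_matrix'].T; return q[:,:2]/q[:,2:]
E
python3 - <<'E'
from h import *
import pickle
a=cam('scene');b=cam('top');pickle.dump((a,b),open('p0.pkl','wb'))
save(a,'s0.png');save(b,'t0.png')
o=bot.observe();print(o)
E
```

```text
{'time_s': 0.1, 'joints': array([-1.19282476,  0.57643088,  0.02486707,  1.43781484, -0.01499331,
        1.12900777, -0.05651848]), 'qd': array([-1.85356121e-05, -1.64611621e-03,  7.56072609e-04, -2.47088987e-03,
       -5.89874374e-04, -1.11829406e-03, -6.94850462e-04]), 'joint_torque': array([ 6.26426205e-03, -7.67304039e+01,  2.25822553e+00, -2.86604726e+01,
        1.59970211e-02,  8.63396097e-03,  7.55591805e-05]), 'position': array([0.30057175, 0.60396292, 0.24754409]), 'ee_rot': array([-1.23972431e-04,  2.28839604e-01,  9.73463862e-01, -7.27492897e-04]), 'ft_force': array([-0.43073837,  0.08217946, -0.29049853]), 'ft_torque': array([-0.01709502, -0.04858146,  0.04851427]), 'gripper_force': 0.0, 'opening': 0.08566789693981895}
```

View pics/s0.png

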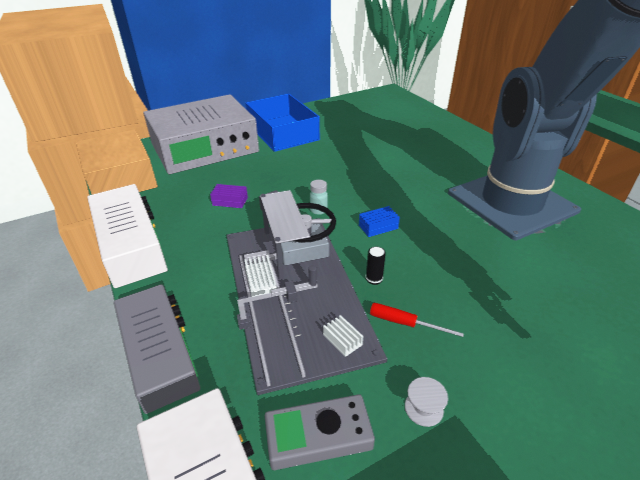

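View pics/t0.png

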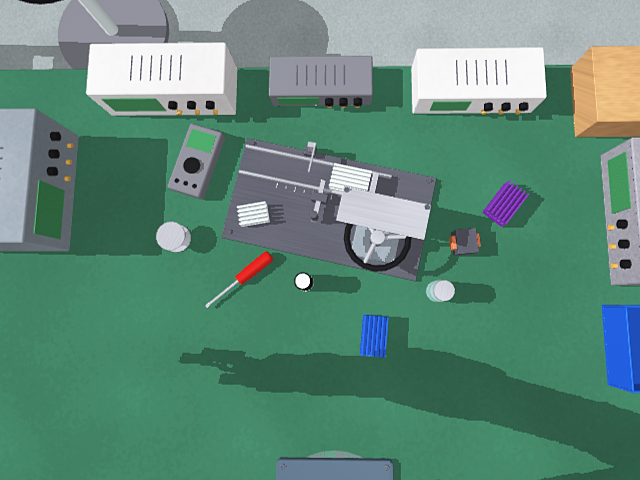

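Scene: the rig is upper centre in the top view. Candidates for the module: white finned block in the channel (350,178), heat sink on the plate (253,213), blue (375,335), purple (506,203). I choose the one in the channel. Bolt knob is near (318,208), wheel hub (377,238), index blade (312,155). Next I fit the rig and check a close crop.

```bash
cat > fit.py <<'E'
from h import *
import pickle
a,b=pickle.load(open('p0.pkl','rb'))
P=pts(b);z=P[...,2]
print(b['camera_matrix'][0,0],np.linalg.inv(b['world_to_cam'])[:3,3],np.linalg.inv(b['world_to_cam'])[:3,2])
v,u=np.mgrid[:480,:640]
box=(u>200)&(u<460)&(v>125)&(v<290)
m=box&(z>.007)&(z<.017)
# yaw/position: plate points
n,l,st,_=cv2.connectedComponentsWithStats(m.astype('uint8'))
big=1+np.argmax(st[1:,4]); 
q=P[m][:,:2]
r=cv2.minAreaRect((P[l==big][:,:2]*1000).astype(np.float32));print('plate',r, np.median(z[l==big]))
g=box&(z>.104)&(z<.122)
rg=cv2.minAreaRect((P[g][:,:2]*1000).astype(np.float32));print('guard',rg,np.median(z[g]))
save(b,'c0.png',(220,130,450,290),3.4)
E
python3 fit.py
```

```text
462.02987378416583 [ 0.42441669 -0.00838568  0.97652912] [ 0.13914875  0.0239887  -0.98998089]
plate ((597.9381713867188, 73.0824966430664), (313.4897155761719, 148.9074249267578), 77.18749237060547) 0.01245875964861931
guard ((592.750732421875, -93.23149871826172), (169.88307189941406, 68.90922546386719), 77.53899383544922) 0.11457528596872002
```

View pics/c0.png

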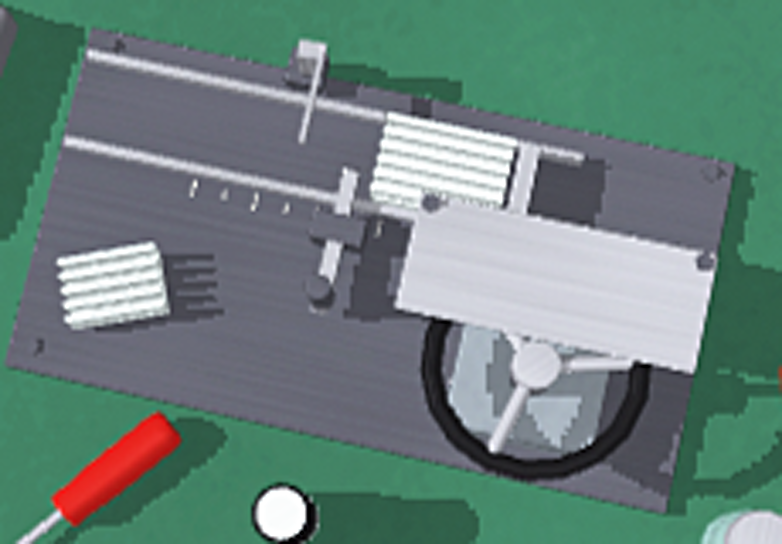

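The crop shows the white module in the channel ahead of the pusher bar (525,175), the blade (312,95), the knob (320,290) and one wheel spoke pointing at the robot. Guard and plate agree on the yaw, about -12.4°.

```bash
cat >> h.py <<'E'
TH=np.radians(-12.46);R=np.array([[np.cos(TH),-np.sin(TH)],[np.sin(TH),np.cos(TH)]]);O=np.array([.6251,.0532])
def rig(P): 
    q=P.copy();q[...,:2]=(P[...,:2]-O)@R;return q*1000
def wor(x,y,z): return np.r_[R@np.array([x,y])/1000+O,z/1000]
def med(Q,x,y,zr):
    m=(Q[...,0]>x[0])&(Q[...,0]<x[1])&(Q[...,1]>y[0])&(Q[...,1]<y[1])&(Q[...,2]>zr[0])&(Q[...,2]<zr[1])
    q=Q[m];return (len(q),)+tuple(np.round(f(q,0),1) for f in (np.median,np.mean,np.min,np.max)) if len(q) else 0
E
cat > m.py <<'E'
from h import *
import pickle
a,b=pickle.load(open('p0.pkl','rb'))
for c in (b,a):
    Q=rig(pts(c))
    print('knob',med(Q,(-45,-5),(-35,5),(70,82)))
    print('hub',med(Q,(-70,-35),(-170,-130),(92,100)))
    print('rim',med(Q,(-125,-38),(-235,-65),(84,96)))
    print('mod',med(Q,(40,100),(-150,0),(43,51)))
    print('blade',med(Q,(45,90),(-40,80),(57,68)))
    print('pusher',med(Q,(40,90),(-180,-100),(41,50)))
    print('platecorner',med(Q,(-130,140),(-270,190),(8,16)))
    q=Q[(Q[...,2]>84)&(Q[...,2]<96)&(abs(np.hypot(Q[...,0]+45,Q[...,1]+150)-35)<12)]
    an=np.degrees(np.arctan2(q[:,1]+150,q[:,0]+45));h,e=np.histogram(an,72,(-180,180));print([(int(e[i]),int(h[i])) for i in np.nonzero(h>3)[0]])
    print('cap',rig(pts(c))[(abs(pts(c)[...,2]-.075)<.004)&(abs(Q[...,0]+150)<60)&(abs(Q[...,1]+60)<80)].mean(0))
print([wor(*p) for p in [(-20,-17,76),(-45,-150,85),(0,0,0)]])
E
python3 m.py
```

```text
knob (53, array([-25. , -17.7,  76.7]), array([-25.2, -17.7,  76.3]), array([-32.5, -25. ,  70.5]), array([-17.9, -10. ,  79.7]))
hub (150, array([ -46.2, -149.7,   95.4]), array([ -46.4, -149.8,   95.5]), array([ -61.8, -169. ,   92. ]), array([ -35. , -136.6,   99.4]))
rim (864, array([ -77.6, -147. ,   90.3]), array([ -75.4, -149.7,   90.4]), array([-110.4, -215. ,   84.2]), array([-38.1, -84.6,  96. ]))
mod (522, array([ 73.4, -80.6,  46.9]), array([ 72.5, -81.3,  46.9]), array([  45.4, -127.7,   43. ]), array([ 94.7, -32.2,  50.9]))
blade (28, array([74.2, 13.2, 63.7]), array([74.3, 13.3, 63.5]), array([60.9, 11.7, 59. ]), array([88.1, 15.4, 66.5]))
pusher (156, array([  69.7, -119.1,   46.9]), array([  70.1, -116.7,   46.6]), array([  51.2, -127.7,   41.7]), array([  89.9, -100.1,   49.9]))
platecorner (12134, array([-0.9, 15.2, 12.5]), array([ 3.9, -5.9, 12.5]), array([-127.9, -250.5,    8. ]), array([121.1, 169.8,  16. ]))
[(-85, 8), (-80, 21), (-75, 18), (-70, 7), (155, 8), (160, 20), (165, 20), (170, 8)]
cap [-158.48926364  -26.54550463   75.73545725]
knob (49, array([-23.5
[... 428 characters left out ...]
array([ 69.8, -84.8,  46.1]), array([  45.7, -130.3,   43.1]), array([ 93.7, -32.5,  49.5]))
blade (58, array([75.1, 12.6, 61.6]), array([75.4, 12.5, 61.3]), array([60.8,  9.1, 57.3]), array([90. , 16.7, 65.5]))
pusher (148, array([  67.8, -118.6,   45.5]), array([  68.1, -118. ,   45.3]), array([  45.8, -130.3,   41.1]), array([  89.7, -100.2,   48.7]))
platecorner (12333, array([16.9, 48.8, 11.5]), array([12.6, 29.4, 11.5]), array([-129.8, -254.4,    8. ]), array([128.1, 169. ,  16. ]))
[(160, 21), (165, 9), (170, 7)]
cap [-157.39166237  -25.67954175   74.83266365]
[array([0.60190318, 0.04091556, 0.076     ]), array([ 0.54879619, -0.08355792,  0.085     ]), array([0.6251, 0.0532, 0.    ])]
```

```bash
cat >> h.py <<'E'
def toolax(o):
    w,x,y,z=o['ee_rot']
    from scipy.spatial.transform import Rotation as Ro
    return Ro.from_quat([x,y,z,w]).as_matrix()
def plan(targets,o=None):
    """targets: list of (world xyz m, tool-y angle deg world); prints rows"""
    o=o or bot.observe();M=toolax(o);a0=np.degrees(np.arctan2(M[1,1],M[0,1]))
    print('t',round(o['time_s'],2),'pos',np.round(o['position']*1000,1),'ang',round(a0,1),'z',np.round(M[:,2],3),'q7',round(o['joints'][6],2),'F',np.round(o['ft_force'],1),'open',round(o['opening']*1000,1))
    for p,a in targets:
        d=M.T@(np.asarray(p)-o['position'])*1000
        t=-((a-a0+180)%360-180)
        print(np.round(d,1).tolist(),round(t,1))
DEG=-12.46
def rimp(phi,z=.083,r=60,hub=(-45,-150)):
    f=np.radians(phi);return wor(hub[0]+r*np.cos(f),hub[1]+r*np.sin(f),z*1000),phi+DEG-180
E
python3 - <<'E'
from h import *
plan([(wor(-24.5,-17,z),DEG) for z in (170,60)])
E
```

```text
t 0.1 pos [300.6 604.  247.5] ang 63.5 z [-0.001 -0.001 -1.   ] q7 -0.06 F [-0.4  0.1 -0.3] open 85.7
[-516.3, -370.8, 78.1] 76.0
[-516.2, -370.6, 188.1] 76.0
```

>>> servo_tool(series=[{"translation": [-32,-23,0],"turn": 5,"gripper": 0.6},{"translation": [-64,-46,0],"turn": 10,"gripper": 0.6},{"translation": [-96,-69,0],"turn": 15,"gripper": 0.6},{"translation": [-128,-92,0],"turn": 20,"gripper": 0.6},{"translation": [-160,-115,0],"turn": 25,"gripper": 0.6}])

```text
time_s: 0.52
position: [0.3932, 0.4281, 0.248]
ee_rot: [-0.0, 0.436, 0.9, -0.0]
ft_force: [1.2, 0.3, -0.1]
opening: 0.0515
gripper_force: 0.0
```

```bash
python3 - <<'E'
from h import *
plan([(wor(-24.5,-17,z),DEG) for z in (170,60)])
E
```

```text
t 0.52 pos [393.2 428.1 248. ] ang 38.3 z [-0. -0. -1.] q7 -0.16 F [ 1.2  0.3 -0.1] open 51.5
[-429.8, -79.0, 78.1] 50.8
[-429.7, -78.9, 188.1] 50.8
```

>>> servo_tool(series=[{"translation": [-41,-7,0],"turn": 6,"gripper": 0.6},{"translation": [-82,-15,0],"turn": 12,"gripper": 0.6},{"translation": [-123,-22,0],"turn": 18,"gripper": 0.6},{"translation": [-164,-30,0],"turn": 24,"gripper": 0.6},{"translation": [-205,-37,0],"turn": 30,"gripper": 0.6}])

```text
time_s: 0.93
position: [0.4918, 0.2447, 0.2482]
ee_rot: [-0.0, 0.654, 0.756, -0.0]
ft_force: [0.7, 0.8, -0.2]
opening: 0.0512
gripper_force: 0.0
```

```bash
python3 - <<'E'
from h import *
plan([(wor(-24.5,-17,z),DEG) for z in (170,60)])
E
```

```text
t 0.93 pos [491.8 244.7 248.2] ang 8.3 z [-0. -0. -1.] q7 -0.24 F [ 0.7  0.8 -0.2] open 51.2
[-215.9, 75.5, 78.2] 20.7
[-215.9, 75.5, 188.2] 20.7
```

>>> servo_tool(series=[{"translation": [-37,13,10],"turn": 4,"gripper": 0.6},{"translation": [-74,26,20],"turn": 8,"gripper": 0.6},{"translation": [-111,39,30],"turn": 12,"gripper": 0.6},{"translation": [-148,52,40],"turn": 16,"gripper": 0.6},{"translation": [-185,65,50],"turn": 20.7,"gripper": 0.6}])

```text
time_s: 1.35
position: [0.5837, 0.0717, 0.1977]
ee_rot: [-0.0, 0.779, 0.627, -0.0]
ft_force: [1.2, 0.2, -0.0]
opening: 0.0515
gripper_force: 0.0
```

>>> servo_tool(series=[{"translation": [-15,-14,28],"turn": 0,"gripper": 0.6},{"translation": [-15,-14,28],"turn": 0,"gripper": 0.6},{"translation": [-15,-14,28],"turn": 0,"gripper": 0.6}])

```text
time_s: 1.6
position: [0.565, 0.0603, 0.1688]
ee_rot: [-0.001, 0.779, 0.627, -0.002]
ft_force: [0.6, 0.7, 0.2]
opening: 0.0511
gripper_force: 0.0
```

```bash
python3 - <<'E'
from h import *
plan([(wor(-24.5,-17,z),DEG) for z in (170,60)])
c=cam('wrist');save(c,'w1.png');Q=rig(pts(c))
print('knob',med(Q,(-45,-5),(-35,5),(72,82)))
print(proj(c,wor(-24.5,-17,76)))
E
```

```text
t 1.6 pos [565.   60.3 168.8] ang -12.3 z [-0.004 -0.001 -1.   ] q7 -0.13 F [0.6 0.7 0.2] open 51.1
[-11.0, 35.7, -1.3] 0.2
[-10.9, 36.1, 108.7] 0.2
knob (467, array([-26.6, -16.2,  74.8]), array([-26.6, -16.3,  74.7]), array([-34. , -24.7,  72. ]), array([-18.8,  -9.2,  76.9]))
[[378.5714904  268.29751392]]
```

>>> servo_tool(series=[{"translation": [-11,35,0],"gripper": 0.6},{"translation": [-11,35,30],"gripper": 0.6},{"translation": [-11,35,65],"gripper": 0.6},{"translation": [-11,35,95],"gripper": 0.6},{"translation": [-11,35,108],"gripper": 0.6}])

```text
invalid input
```

>>> servo_tool(force=40, series=[{"translation": [0,0,0],"gripper": 0.1},{"translation": [0,0,0],"gripper": 0.1},{"translation": [0,0,0],"gripper": 0.1},{"translation": [0,0,0],"gripper": 0.1},{"translation": [0,0,0],"gripper": 0.1}])

```text
invalid input
```

```bash
python3 - <<'E'
from h import *
plan([(wor(x,-17,61),DEG) for x in (-60,-62)])
print(rig(bot.observe()['position']))
E
```

```text
t 1.65 pos [566.3  61.6 169.9] ang -12.2 z [-0.001 -0.    -1.   ] q7 -0.13 F [0.1 0.6 0.5] open 50.9
[-12.5, -0.7, 108.9] 0.3
[-12.4, -2.7, 108.9] 0.3
[-59.24152239  -4.51278176 169.90591294]
```

>>> servo_tool(series=[{"translation": [-12,34,0],"turn": 0,"gripper": 0.6},{"translation": [-12,34,30],"turn": 0,"gripper": 0.6},{"translation": [-12,34,65],"turn": 0,"gripper": 0.6},{"translation": [-12,34,95],"turn": 0,"gripper": 0.6},{"translation": [-12,34,109],"turn": 0,"gripper": 0.6}])

```text
time_s: 2.07
position: [0.5967, 0.0444, 0.0587]
ee_rot: [-0.001, 0.777, 0.629, -0.001]
ft_force: [-1.1, 0.4, -1.0]
opening: 0.0513
gripper_force: 0.0
```

>>> servo_tool(force=40, series=[{"translation": [0,0,0],"turn": 0,"gripper": 0.1},{"translation": [0,0,0],"turn": 0,"gripper": 0.1},{"translation": [0,0,0],"turn": 0,"gripper": 0.1},{"translation": [0,0,0],"turn": 0,"gripper": 0.1},{"translation": [0,0,0],"turn": 0,"gripper": 0.1}])

```text
time_s: 2.48
position: [0.5984, 0.0434, 0.0629]
ee_rot: [0.001, 0.778, 0.628, 0.001]
ft_force: [0.9, 1.8, 3.2]
opening: 0.0149
gripper_force: 39.5
```

```bash
python3 - <<'E'
from h import *
plan([(wor(x,-17,61),DEG) for x in (-60,-62)])
print(rig(bot.observe()['position']),bot.observe()['gripper_force'])
E
```

```text
t 2.48 pos [598.4  43.4  62.9] ang -12.1 z [ 0.003  0.001 -1.   ] q7 -0.04 F [0.9 1.8 3.2] open 14.9
[-1.5, -36.0, 1.8] 0.3
[-1.5, -38.0, 1.8] 0.3
[-23.98215567 -15.29855781  62.91352424] 39.5197731256485
```

>>> servo_tool(series=[{"translation": [0,-7,0],"turn": 0,"gripper": 0.1},{"translation": [0,-14,0],"turn": 0,"gripper": 0.1},{"translation": [0,-21,0],"turn": 0,"gripper": 0.1},{"translation": [0,-28,0],"turn": 0,"gripper": 0.1},{"translation": [0,-34,0],"turn": 0,"gripper": 0.1}])

```text
time_s: 2.9
position: [0.5648, 0.0509, 0.0628]
ee_rot: [0.001, 0.778, 0.628, 0.002]
ft_force: [3.0, 2.3, 6.7]
opening: 0.0144
gripper_force: 40.1
```

>>> servo_tool(series=[{"translation": [0,-1,0],"turn": 0,"gripper": 0.1},{"translation": [0,-2,0],"turn": 0,"gripper": 0.1},{"translation": [0,-3,0],"turn": 0,"gripper": 0.1},{"translation": [0,-4,0],"turn": 0,"gripper": 0.1},{"translation": [0,-4,0],"turn": 0,"gripper": 0.1}])

```text
time_s: 3.32
position: [0.5629, 0.0514, 0.0629]
ee_rot: [0.002, 0.778, 0.628, 0.003]
ft_force: [8.1, 1.7, 1.6]
opening: 0.0148
gripper_force: 39.6
```

```bash
python3 - <<'E'
from h import *
plan([(wor(x,-17,61),DEG) for x in (-60,-62)])
print(rig(bot.observe()['position']),bot.observe()['gripper_force'])
E
```

```text
t 3.32 pos [562.9  51.4  62.9] ang -12.1 z [ 0.007  0.001 -1.   ] q7 -0.04 F [8.1 1.7 1.6] open 14.8
[-1.8, 0.3, 1.9] 0.3
[-1.8, -1.7, 1.9] 0.3
[-60.3649581  -15.23060806  62.88953782] 39.645071625709534
```

>>> servo_tool(series=[{"translation": [0,-2,0],"turn": 0,"gripper": 0.1},{"translation": [0,-3,0],"turn": 0,"gripper": 0.1},{"translation": [0,-3,0],"turn": 0,"gripper": 0.1}])

```text
time_s: 3.57
position: [0.5627, 0.0514, 0.063]
ee_rot: [0.004, 0.778, 0.628, 0.005]
ft_force: [18.8, -1.2, -9.2]
opening: 0.0149
gripper_force: 39.3
```

>>> servo_tool(series=[{"translation": [0,3,0],"turn": 0,"gripper": 0.4},{"translation": [0,3,0],"turn": 0,"gripper": 0.4},{"translation": [0,3,0],"turn": 0,"gripper": 0.4},{"translation": [0,3,-30],"turn": 0,"gripper": 0.4},{"translation": [0,3,-70],"turn": 0,"gripper": 0.4}])

```text
time_s: 3.98
position: [0.5569, 0.0507, 0.1294]
ee_rot: [-0.002, 0.778, 0.628, -0.003]
ft_force: [0.9, 0.7, -0.0]
opening: 0.0347
gripper_force: 0.0
```

```bash
python3 - <<'E'
from h import *
import pickle
c=cam('top');s=cam('scene');pickle.dump((s,c),open('p1.pkl','wb'))
for k in (c,s): print('knob',med(rig(pts(k)),(-80,-15),(-35,5),(71,82)))
plan([rimp(105,.15),rimp(105)])
E
```

```text
knob 0
knob (44, array([-59.2, -16.5,  75.2]), array([-59.3, -17.1,  74.9]), array([-67.3, -25. ,  71.3]), array([-52.5,  -9.7,  77.7]))
t 4.08 pos [561.8  50.4 136.1] ang -12.2 z [ 0.006  0.001 -1.   ] q7 -0.09 F [ 1.  -0.  -0.7] open 34.1
[-75.7, 0.4, -14.1] 75.3
[-75.8, 0.0, 52.9] 75.3
```

>>> servo_tool(series=[{"translation": [-8,0,-14],"turn": 7,"gripper": 0.4},{"translation": [-16,0,-14],"turn": 14,"gripper": 0.4},{"translation": [-24,0,-14],"turn": 21,"gripper": 0.4},{"translation": [-32,0,-14],"turn": 28,"gripper": 0.4},{"translation": [-40,0,-14],"turn": 35,"gripper": 0.4}])

```text
time_s: 4.5
position: [0.5505, 0.0115, 0.1453]
ee_rot: [-0.0, 0.932, 0.362, -0.0]
ft_force: [0.6, 0.2, -0.5]
opening: 0.0343
gripper_force: 0.0
```

```bash
python3 - <<'E'
from h import *
plan([rimp(105,.15),rimp(105)])
E
```

```text
t 4.5 pos [550.5  11.5 145.3] ang -47.5 z [-0.001  0.001 -1.   ] q7 -0.5 F [ 0.6  0.2 -0.5] open 34.3
[-27.0, 23.0, -4.7] 40.0
[-26.9, 23.0, 62.3] 40.0
```

>>> servo_tool(series=[{"translation": [-6,5,0],"turn": 7,"gripper": 0.4},{"translation": [-12,10,0],"turn": 14,"gripper": 0.4},{"translation": [-18,15,0],"turn": 21,"gripper": 0.4},{"translation": [-23,20,0],"turn": 28,"gripper": 0.4},{"translation": [-27,23,0],"turn": 35,"gripper": 0.4}])

```text
time_s: 4.92
position: [0.5464, -0.0241, 0.1453]
ee_rot: [-0.0, 0.998, 0.065, -0.0]
ft_force: [0.2, -0.6, 0.0]
opening: 0.0341
gripper_force: 0.0
```

>>> servo_tool(series=[{"translation": [0,0,0],"turn": 5,"gripper": 0.4},{"translation": [0,0,0],"turn": 5,"gripper": 0.4}])

```text
time_s: 5.08
position: [0.5464, -0.0235, 0.1449]
ee_rot: [-0.0, 1.0, 0.022, -0.001]
ft_force: [0.1, 0.9, -0.3]
opening: 0.0344
gripper_force: 0.0
```

```bash
python3 - <<'E'
from h import *
plan([rimp(105,.15),rimp(105)])
c=cam('wrist');save(c,'w2.png')
Q=rig(pts(c));print(med(Q,(-125,-40),(-235,-65),(86,96)))
E
```

```text
t 5.08 pos [546.4 -23.5 144.9] ang -87.4 z [-0.001  0.    -1.   ] q7 -0.96 F [ 0.1  0.9 -0.3] open 34.4
[-0.3, 0.1, -5.1] 0.0
[-0.2, 0.1, 61.9] 0.0
(6118, array([ -61. , -142.6,   89.5]), array([ -64.1, -142.9,   90.1]), array([-107.2, -214.4,   86. ]), array([-40.7, -84.9,  95.8]))
```

View pics/w2.png

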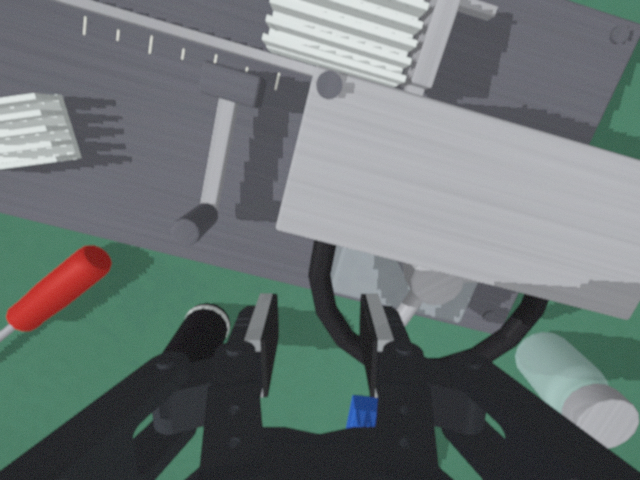

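The bolt bar is clear of the channel, with the knob at (190,225). The fingers straddle the left side of the rim at (320,290), clear of the spokes and the guard.

>>> servo_tool(force=40, series=[{"translation": [0,0,20],"turn": 0,"gripper": 0.4},{"translation": [0,0,40],"turn": 0,"gripper": 0.4},{"translation": [0,0,55],"turn": 0,"gripper": 0.4},{"translation": [0,0,62],"turn": 0,"gripper": 0.4},{"translation": [0,0,62],"turn": 0,"gripper": 0.05}])

```text
time_s: 5.55
position: [0.5463, -0.0231, 0.0821]
ee_rot: [-0.0, 1.0, 0.026, -0.001]
ft_force: [0.4, -0.5, 0.3]
opening: 0.0236
gripper_force: 0.0
```

>>> servo_tool(series=[{"translation": [0,0,0],"turn": 0,"gripper": 0.05},{"translation": [0,0,0],"turn": 0,"gripper": 0.05},{"translation": [0,0,0],"turn": 0,"gripper": 0.05},{"translation": [0,0,0],"turn": 0,"gripper": 0.05}])

```text
time_s: 5.88
position: [0.5467, -0.0244, 0.0834]
ee_rot: [0.001, 1.0, 0.025, -0.0]
ft_force: [-1.5, -6.0, -9.9]
opening: 0.0115
gripper_force: 38.4
```

```bash
cat > st.py <<'E'
from h import *
import sys
a,b,n=map(float,sys.argv[1:4])
z=float(sys.argv[4]) if len(sys.argv)>4 else .083
o=bot.observe();q=rig(o['position']);h=q[:2]-[-45,-150]
print('phi',np.degrees(np.arctan2(h[1],h[0]))%360,'r',np.hypot(*h),'gf',o['gripper_force'])
plan([rimp(p,z) for p in np.linspace(a,b,int(n)+1)[1:]],o)
E
python3 st.py 105 140 5
```

```text
phi 104.46940208072103 r 59.157262221401474 gf 38.40335816144943
t 5.88 pos [546.7 -24.4  83.4] ang -87.2 z [-0.001 -0.001 -1.   ] q7 -0.88 F [-1.5 -6.  -9.9] open 11.5
[-7.9, -0.4, 0.4] -6.7
[-15.1, 0.9, 0.5] -13.7
[-22.1, 3.0, 0.5] -20.7
[-28.7, 6.0, 0.5] -27.7
[-35.0, 9.8, 0.5] -34.7
```

>>> servo_tool(series=[{"translation": [-7.3,0.4,0],"turn": -7,"gripper": 0.05},{"translation": [-14.5,1.8,0],"turn": -14,"gripper": 0.05},{"translation": [-21.5,4,0],"turn": -21,"gripper": 0.05},{"translation": [-28.2,7,0],"turn": -28,"gripper": 0.05},{"translation": [-34.4,10.9,0],"turn": -35,"gripper": 0.05}])

```text
time_s: 6.3
position: [0.513, -0.0361, 0.0835]
ee_rot: [0.0, 0.945, 0.327, -0.0]
ft_force: [0.9, -2.9, -14.1]
opening: 0.0115
gripper_force: 38.8
```

```bash
python3 st.py 140 175 5
```

```text
phi 139.5000160729492 r 59.42603626000933 gf 38.8487134873867
t 6.3 pos [513.  -36.1  83.5] ang -51.8 z [-0. -0. -1.] q7 -0.4 F [  0.9  -2.9 -14.1] open 11.5
[-7.8, -0.2, 0.5] -6.3
[-15.0, 1.0, 0.5] -13.3
[-22.1, 3.1, 0.5] -20.3
[-28.8, 6.1, 0.5] -27.3
[-35.1, 9.9, 0.5] -34.3
```

>>> servo_tool(series=[{"translation": [-7.3,0.4,0.3],"turn": -7,"gripper": 0.05},{"translation": [-14.5,1.8,0.5],"turn": -14,"gripper": 0.05},{"translation": [-21.5,4,0.5],"turn": -21,"gripper": 0.05},{"translation": [-28.2,7,0.5],"turn": -28,"gripper": 0.05},{"translation": [-34.4,10.9,0.5],"turn": -35,"gripper": 0.05}])

```text
time_s: 6.72
position: [0.492, -0.0654, 0.0833]
ee_rot: [-0.001, 0.803, 0.596, -0.0]
ft_force: [-3.0, 1.4, -4.6]
opening: 0.0112
gripper_force: 39.1
```

>>> servo_tool(series=[{"translation": [-7.3,0.4,0],"turn": -7,"gripper": 0.05},{"translation": [-14.5,1.8,0],"turn": -14,"gripper": 0.05},{"translation": [-21.5,4,0],"turn": -21,"gripper": 0.05},{"translation": [-28.2,7,0],"turn": -28,"gripper": 0.05},{"translation": [-34.4,10.9,0],"turn": -35,"gripper": 0.05}])

```text
time_s: 7.13
position: [0.492, -0.1018, 0.0833]
ee_rot: [-0.001, 0.586, 0.81, -0.0]
ft_force: [-3.4, 1.0, -3.2]
opening: 0.0112
gripper_force: 38.4
```

```bash
python3 st.py 210 245 5
```

```text
phi 210.29394428226928 r 59.62345235093785 gf 38.39067488908768
t 7.13 pos [ 492.  -101.8   83.3] ang 18.2 z [-0.002  0.    -1.   ] q7 0.55 F [-3.4  1.  -3.2] open 11.2
[-7.0, -0.0, 0.3] -6.3
[-14.2, 1.2, 0.3] -13.3
[-21.2, 3.4, 0.3] -20.3
[-27.9, 6.3, 0.3] -27.3
[-34.2, 10.1, 0.3] -34.3
```

>>> servo_tool(series=[{"translation": [-7.3,0.4,0],"turn": -7,"gripper": 0.05},{"translation": [-14.5,1.8,0],"turn": -14,"gripper": 0.05},{"translation": [-21.5,4,0],"turn": -21,"gripper": 0.05},{"translation": [-28.2,7,0],"turn": -28,"gripper": 0.05},{"translation": [-34.4,10.9,0],"turn": -35,"gripper": 0.05}])

```text
time_s: 7.55
position: [0.5132, -0.1313, 0.0833]
ee_rot: [-0.001, 0.315, 0.949, -0.0]
ft_force: [-3.2, 4.2, -2.9]
opening: 0.0116
gripper_force: 38.5
```

>>> servo_tool(series=[{"translation": [0,0,0],"turn": 0,"gripper": 0.4},{"translation": [0,0,0],"turn": 0,"gripper": 0.4},{"translation": [0,0,0],"turn": 0,"gripper": 0.4},{"translation": [0,0,-25],"turn": 0,"gripper": 0.4},{"translation": [0,0,-62],"turn": 0,"gripper": 0.4}])

```text
time_s: 7.97
position: [0.5124, -0.1305, 0.1433]
ee_rot: [-0.003, 0.32, 0.947, -0.0]
ft_force: [-0.1, -0.6, -0.1]
opening: 0.0342
gripper_force: 0.0
```

```bash
cat > m2.py <<'E'
from h import *
import pickle,sys
a,b=cam('scene'),cam('top');pickle.dump((a,b),open('p2.pkl','wb'))
for c in (b,a):
    Q=rig(pts(c))
    q=Q[(Q[...,2]>84)&(Q[...,2]<96)&(abs(np.hypot(Q[...,0]+45,Q[...,1]+150)-35)<12)]
    an=np.degrees(np.arctan2(q[:,1]+150,q[:,0]+45))%360;h,e=np.histogram(an,72,(0,360));print('sp',[(int(e[i]),int(h[i])) for i in np.nonzero(h>3)[0]])
    # module top profile along y between x 50..90
    for nm,zr,x in (('mod',(43,51),(48,92)),('blade',(57,68),(55,85))):
        k=(Q[...,0]>x[0])&(Q[...,0]<x[1])&(Q[...,1]>-170)&(Q[...,1]<80)&(Q[...,2]>zr[0])&(Q[...,2]<zr[1])
        y=Q[k][:,1]
        if nm=='mod': h,e=np.histogram(y,60,(-150,30));print(nm,[(int(e[i]),int(h[i])) for i in range(60) if h[i]])
        else: print(nm,np.percentile(y,[2,50,98]).round(1) if len(y) else 0)
E
python3 m2.py; python3 st.py 245 210 5 .145
```

```text
sp [(60, 5), (65, 11), (70, 21), (75, 7), (180, 14), (185, 18), (190, 22)]
mod [(-99, 16), (-96, 27), (-93, 29), (-90, 25), (-87, 19), (-84, 14), (-81, 10), (-78, 18), (-75, 10), (-72, 13), (-69, 13), (-66, 8), (-63, 15), (-60, 10), (-57, 16), (-54, 14), (-51, 11), (-48, 17), (-45, 11), (-42, 18), (-39, 12), (-36, 15), (-33, 13), (-30, 13), (-27, 16), (-24, 11), (-21, 17), (-18, 12), (-15, 11), (-12, 16), (-9, 10)]
blade [12.1 13.2 15. ]
sp [(180, 7), (185, 22), (190, 10)]
mod [(-102, 6), (-99, 22), (-96, 18), (-93, 17), (-90, 32), (-87, 12), (-84, 7), (-81, 8), (-78, 9), (-75, 10), (-72, 8), (-69, 7), (-66, 10), (-63, 7), (-60, 10), (-57, 4), (-54, 11), (-51, 8), (-48, 10), (-45, 10), (-42, 6), (-39, 9), (-36, 9), (-33, 12), (-30, 9), (-27, 7), (-24, 10), (-21, 11), (-18, 9), (-15, 8), (-12, 8), (-9, 11), (-6, 1)]
blade [ 9.5 12.9 14.3]
phi 248.7550569880051 r 57.565123396328005 gf 0.0
t 8.07 pos [ 516.9 -131.4  149.5] ang 52.7 z [ 0.008 -0.002 -1.   ] q7 1.03 F [0.4 0.4 0.5] open 34.1
[11.1, -2.1, 4.4] 7.1
[18.3, -0.7, 4.4] 14.1
[25.3, 1.5, 4.3] 21.1
[32.0, 4.5, 4.3] 28.1
[38.2, 8.4, 4.3] 35.1
```

>>> servo_tool(series=[{"translation": [7.3,0,0],"turn": 7,"gripper": 0.4},{"translation": [14.5,1,0],"turn": 14,"gripper": 0.4},{"translation": [22,2,0],"turn": 21,"gripper": 0.4},{"translation": [29,5,0],"turn": 28,"gripper": 0.4},{"translation": [36,9,0],"turn": 35,"gripper": 0.4}])

```text
time_s: 8.48
position: [0.4906, -0.1021, 0.145]
ee_rot: [0.0, 0.593, 0.806, 0.0]
ft_force: [0.3, 0.3, -0.4]
opening: 0.0341
gripper_force: 0.0
```

>>> servo_tool(series=[{"translation": [7.3,0,0],"turn": 7,"gripper": 0.4},{"translation": [14.5,1,0],"turn": 14,"gripper": 0.4},{"translation": [22,3,0],"turn": 21,"gripper": 0.4},{"translation": [28,6,0],"turn": 28,"gripper": 0.4},{"translation": [34,10,0],"turn": 35,"gripper": 0.4}])

```text
time_s: 8.9
position: [0.49, -0.0663, 0.145]
ee_rot: [0.0, 0.807, 0.59, 0.0]
ft_force: [0.2, 0.2, -0.5]
opening: 0.0339
gripper_force: 0.0
```

>>> servo_tool(series=[{"translation": [7.3,0,0],"turn": 7,"gripper": 0.4},{"translation": [14.5,1,0],"turn": 14,"gripper": 0.4},{"translation": [22,3,0],"turn": 21,"gripper": 0.4},{"translation": [28,6,0],"turn": 28,"gripper": 0.4},{"translation": [34,10,0],"turn": 35,"gripper": 0.4}])

```text
time_s: 9.32
position: [0.5098, -0.0366, 0.145]
ee_rot: [0.0, 0.947, 0.32, 0.0]
ft_force: [-0.3, -0.3, 0.1]
opening: 0.0338
gripper_force: 0.0
```

```bash
python3 st.py 130 115 3 .145
```

```text
phi 142.14958330894362 r 61.05179660701586 gf 0.0
t 9.32 pos [509.8 -36.6 145. ] ang -52.6 z [ 0.001 -0.    -1.   ] q7 -0.57 F [-0.3 -0.3  0.1] open 33.8
[17.8, 3.0, 0.0] 14.8
[22.8, 4.6, 0.0] 19.8
[27.7, 6.6, 0.0] 24.8
```

>>> servo_tool(series=[{"translation": [9,1,0],"turn": 7,"gripper": 0.4},{"translation": [18,3,0],"turn": 14,"gripper": 0.4},{"translation": [27.7,6.6,0],"turn": 21,"gripper": 0.4},{"translation": [27.7,6.6,0],"turn": 24.8,"gripper": 0.4},{"translation": [27.7,6.6,0],"turn": 24.8,"gripper": 0.4}])

```text
time_s: 9.73
position: [0.536, -0.0248, 0.1447]
ee_rot: [0.0, 0.994, 0.112, 0.0]
ft_force: [-0.7, -0.1, -0.0]
opening: 0.0339
gripper_force: 0.0
```

```bash
python3 st.py 130 115 1 .083
```

```text
phi 114.71046989041317 r 60.13318352892677 gf 0.0
t 9.73 pos [536.  -24.8 144.7] ang -77.2 z [ 0.001 -0.001 -1.   ] q7 -0.91 F [-0.7 -0.1 -0. ] open 33.9
[-0.3, 0.1, 61.7] 0.3
```

>>> servo_tool(series=[{"translation": [0,0,20],"turn": 0,"gripper": 0.4},{"translation": [0,0,40],"turn": 0,"gripper": 0.4},{"translation": [0,0,55],"turn": 0,"gripper": 0.4},{"translation": [0,0,62],"turn": 0,"gripper": 0.4},{"translation": [0,0,62],"turn": 0,"gripper": 0.05}])

```text
time_s: 10.15
position: [0.5346, -0.0256, 0.0818]
ee_rot: [-0.0, 0.994, 0.114, -0.001]
ft_force: [-0.3, -0.4, -0.1]
opening: 0.0231
gripper_force: 0.0
```

>>> servo_tool(series=[{"translation": [0,0,0],"turn": 0,"gripper": 0.05},{"translation": [0,0,0],"turn": 0,"gripper": 0.05},{"translation": [0,0,0],"turn": 0,"gripper": 0.05},{"translation": [0,0,0],"turn": 0,"gripper": 0.05}])

```text
time_s: 10.48
position: [0.5356, -0.0259, 0.0832]
ee_rot: [0.0, 0.994, 0.114, 0.0]
ft_force: [0.8, -2.2, -6.9]
opening: 0.0112
gripper_force: 38.5
```

>>> servo_tool(series=[{"translation": [-7.3,0.4,0],"turn": -7,"gripper": 0.05},{"translation": [-14.5,1.8,0],"turn": -14,"gripper": 0.05},{"translation": [-21.5,4,0],"turn": -21,"gripper": 0.05},{"translation": [-28.2,7,0],"turn": -28,"gripper": 0.05},{"translation": [-34.4,10.9,0],"turn": -35,"gripper": 0.05}])

```text
time_s: 10.9
position: [0.5051, -0.0433, 0.0832]
ee_rot: [0.0, 0.912, 0.41, 0.001]
ft_force: [3.4, 1.1, -11.3]
opening: 0.0109
gripper_force: 38.6
```

>>> servo_tool(series=[{"translation": [-6.3,0.3,0],"turn": -6,"gripper": 0.05},{"translation": [-12.5,1.3,0],"turn": -12,"gripper": 0.05},{"translation": [-18.5,2.9,0],"turn": -18,"gripper": 0.05},{"translation": [-24.4,5.2,0],"turn": -24,"gripper": 0.05},{"translation": [-30,8,0],"turn": -30,"gripper": 0.05}])

```text
time_s: 11.32
position: [0.4906, -0.0707, 0.0831]
ee_rot: [-0.0, 0.775, 0.632, 0.001]
ft_force: [0.8, 3.9, -8.6]
opening: 0.0109
gripper_force: 39.4
```

```bash
python3 m2.py; python3 st.py 180 185 1; python3 - <<'E'
from h import *
import pickle
a,b=pickle.load(open('p2.pkl','rb'))
bl=proj(b,wor(70,13,60)).astype(int)[0];x,y=bl
save(b,'t3.png',(x-30,y-25,x+50,y+35),8)
i=proj(a,wor(70,13,50)).astype(int)[0];print(i,bl)
E
```

```text
sp []
mod [(-84, 28), (-81, 27), (-78, 27), (-75, 26), (-72, 15), (-69, 15), (-66, 11), (-63, 16), (-60, 11), (-57, 16), (-54, 14), (-51, 14), (-48, 15), (-45, 10), (-42, 16), (-39, 10), (-36, 14), (-33, 14), (-30, 9), (-27, 20), (-24, 11), (-21, 16), (-18, 14), (-15, 11), (-12, 17), (-9, 9), (-6, 18), (-3, 11), (0, 12), (3, 17), (6, 11)]
blade [11.9 13.2 15.1]
sp [(125, 7), (130, 23), (135, 10), (170, 10), (175, 5), (185, 4), (250, 9), (255, 7), (260, 5)]
mod [(-87, 12), (-84, 25), (-81, 25), (-78, 19), (-75, 21), (-72, 10), (-69, 9), (-66, 7), (-63, 8), (-60, 9), (-57, 9), (-54, 7), (-51, 9), (-48, 6), (-45, 8), (-42, 13), (-39, 8), (-36, 11), (-33, 5), (-30, 9), (-27, 9), (-24, 9), (-21, 12), (-18, 8), (-15, 10), (-12, 12), (-9, 8), (-6, 2), (-3, 3), (0, 5), (3, 9), (6, 4)]
blade [ 9.1 12.4 14.3]
phi 181.01061775103366 r 59.588025453389015 gf 42.619011540473366
t 11.42 pos [490.4 -71.7  83.1] ang -11.8 z [ 0.     0.001 -1.   ] q7 0.04 F [ 0.6  3.1 -6.1] open 11.0
[-4.2, -0.2, 0.1] -4.4
[266 299] [309 168]
```

```bash
python3 - <<'E'
from h import *
c=cam('wrist');import pickle;pickle.dump(c,open('pw.pkl','wb'))
print(proj(c,[wor(70,13,55),wor(70,8,47),wor(46,13,47),wor(94,13,47)]),np.linalg.inv(c['world_to_cam'])[:3,3])
save(c,'w3.png')
E
```

```text
[[ 875.87141745 -161.45512606]
 [ 836.3337779  -126.30023317]
 [ 771.96766108 -145.59117947]
 [ 913.13561155 -143.82469031]] [0.50510751 0.00414541 0.20792435]
```

View pics/w3.png

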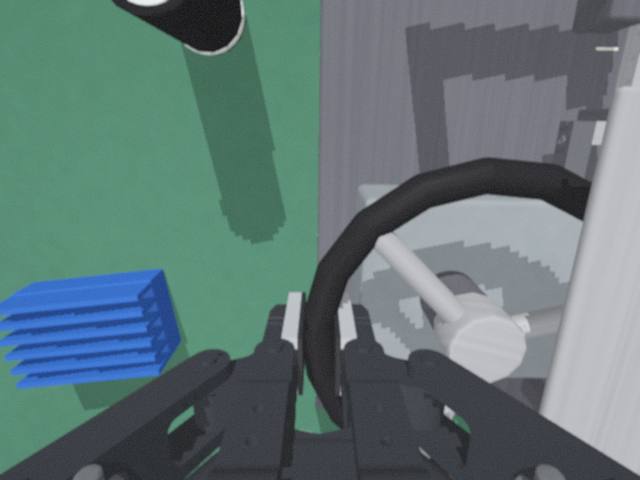

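View pics/t3.png

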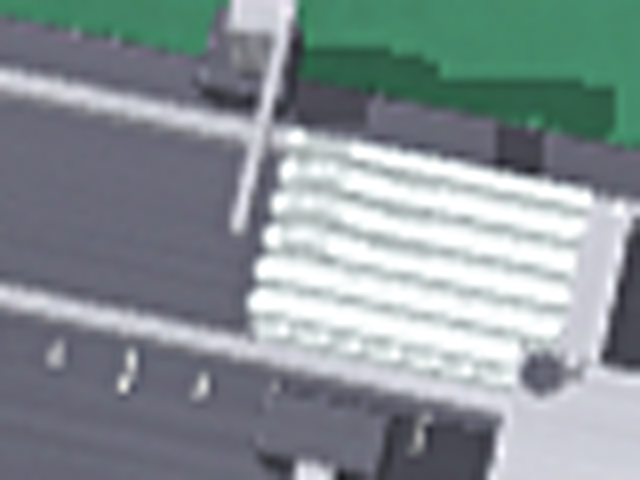

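The view from here shows only the wheel. The top crop shows the module front about 5 mm short of the blade. I'll release and take a close look from above the blade with the wrist camera.

>>> servo_tool(series=[{"translation": [0,0,0],"turn": 0,"gripper": 0.4},{"translation": [0,0,0],"turn": 0,"gripper": 0.4},{"translation": [0,0,0],"turn": 0,"gripper": 0.4},{"translation": [0,0,-30],"turn": 0,"gripper": 0.4},{"translation": [0,0,-70],"turn": 0,"gripper": 0.4}])

```text
time_s: 11.88
position: [0.4889, -0.0714, 0.1515]
ee_rot: [-0.002, 0.777, 0.629, -0.002]
ft_force: [0.9, 0.9, -0.4]
opening: 0.0338
gripper_force: 0.0
```

>>> servo_tool(series=[{"translation": [17,35,-20],"turn": 0,"gripper": 0.4},{"translation": [34,70,-20],"turn": 0,"gripper": 0.4},{"translation": [51,105,-20],"turn": 0,"gripper": 0.4},{"translation": [68,140,-20],"turn": 0,"gripper": 0.4},{"translation": [86,175,-20],"turn": 0,"gripper": 0.4}])

```text
time_s: 12.3
position: [0.6813, -0.0232, 0.1736]
ee_rot: [0.001, 0.777, 0.629, 0.0]
ft_force: [0.7, -1.4, -0.2]
opening: 0.034
gripper_force: 0.0
```

>>> servo_tool(series=[{"translation": [0,0,0],"turn": 0,"gripper": 0.4},{"translation": [0,0,0],"turn": 0,"gripper": 0.4}])

```text
time_s: 12.47
position: [0.681, -0.0225, 0.1719]
ee_rot: [0.0, 0.777, 0.63, -0.0]
ft_force: [-0.9, 0.2, 0.2]
opening: 0.0345
gripper_force: 0.0
```

```bash
cat > m3.py <<'E'
from h import *
import sys
c=cam('wrist');Q=rig(pts(c));W=np.linalg.inv(c['world_to_cam']);print('cam',rig(W[:3,3][None])[0],'f',c['camera_matrix'][0,0],'axis',W[:3,2])
for nm,zr,x in (('mod',(42,51),(50,90)),('blade',(58,68),(55,88)),('bladeall',(52,68),(55,88))):
    k=(Q[...,0]>x[0])&(Q[...,0]<x[1])&(Q[...,1]>-60)&(Q[...,1]<60)&(Q[...,2]>zr[0])&(Q[...,2]<zr[1])
    q=Q[k]
    print(nm,len(q),np.percentile(q[:,1],[1,2,10,50,90,98,99,99.8]).round(1) if len(q) else 0,np.median(q[:,2]) if len(q) else 0)
    if nm=='mod':
        for x0 in range(48,94,4):
            s=q[(q[:,0]>x0)&(q[:,0]<x0+4)];print(x0,round(s[:,1].max(),1),end='; ') if len(s) else 0
    elif len(q): 
        A=np.c_[q[:,0]-70,np.ones(len(q))];print('fit slope,y',np.linalg.lstsq(A,q[:,1],rcond=None)[0])
p=proj(c,wor(70,10,50)).astype(int)[0];print(p)
x,y=np.clip(p,[120,90],[520,390]);save(c,sys.argv[1],(x-120,y-90,x+120,y+90),3)
E
python3 m3.py w4.png
```

```text
cam [ 68.97504677  15.54622064 296.6040101 ] f 377.68298282197463 axis [-0.06235886 -0.29669115 -0.95293532]
mod 2007 [-59.1 -58.5 -52.1 -23.7   2.5   7.    7.6   8.2] 45.96903260475227
52 8.1; 56 8.0; 60 8.1; 64 8.1; 68 -13.0; 72 8.2; 80 8.2; 88 7.7; blade 264 [12.1 12.1 12.6 13.7 14.9 15.  15.  15. ] 62.55706625128367
fit slope,y [-6.88959563e-03  1.36730494e+01]
bladeall 264 [12.1 12.1 12.6 13.7 14.9 15.  15.  15. ] 62.55706625128367
fit slope,y [-6.88959563e-03  1.36730494e+01]
[319 128]
```

View pics/w4.png

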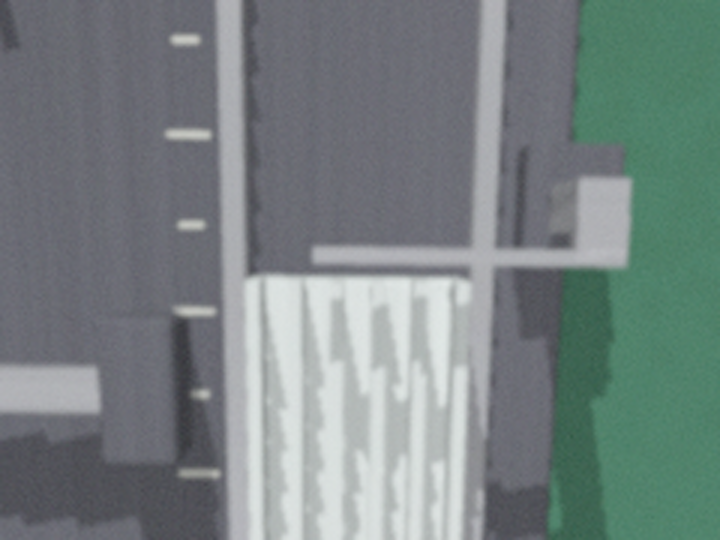

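```bash
cat > m4.py <<'E'
from h import *
import sys
c=cam('wrist');K=c['camera_matrix'];W=np.linalg.inv(c['world_to_cam'])
im=c['color'].astype(float).sum(2)
def ray(u,v,z):
    d=W[:3,:3]@np.array([(u-K[0,2])/K[0,0],(v-K[1,2])/K[1,1],1]);o=W[:3,3]
    return rig((o+d*(z/1000-o[2])/d[2])[None])[0]
def edge(x,z,ys,bright):
    # sample intensity along rig y at height z
    p=proj(c,np.array([wor(x,y,z) for y in ys])).astype(np.float32)
    return cv2.remap(im.astype(np.float32),p[:,0][None],p[:,1][None],cv2.INTER_LINEAR)[0]
ys=np.arange(0,26,.1)
B=np.mean([edge(x,63,ys,1) for x in np.arange(66,88,2)],0)
M=np.mean([edge(x,47,ys,1) for x in np.arange(50,60,1)],0)
g=np.gradient(B);m=np.abs(ys-13)<5
print('blade edges',ys[m][np.argmax(g[m])],ys[m][np.argmin(g[m])])
g=np.gradient(M);k=np.argmin(g);print('front edge',ys[k])
print('B',B[::5].astype(int).tolist());print('M',M[::5].astype(int).tolist())
E
python3 m4.py
```

```text
blade edges 11.600000000000001 9.3
front edge 9.4
B [613, 615, 616, 617, 619, 620, 623, 627, 632, 636, 641, 648, 653, 656, 659, 659, 650, 616, 543, 431, 355, 337, 362, 418, 481, 523, 539, 540, 531, 495, 434, 376, 343, 335, 334, 335, 335, 335, 337, 337, 334, 334, 336, 337, 336, 335, 335, 336, 334, 336, 335, 337]
M [629, 630, 634, 636, 637, 639, 640, 640, 640, 641, 643, 646, 648, 648, 651, 649, 629, 581, 490, 397, 344, 326, 328, 332, 336, 336, 337, 336, 334, 337, 333, 332, 330, 328, 328, 330, 327, 330, 329, 329, 329, 328, 330, 327, 329, 329, 328, 328, 327, 329, 329, 329]
```

```bash
cat > m5.py <<'E'
from h import *
c=cam('wrist');Q=rig(pts(c))
k=(Q[...,0]>48)&(Q[...,0]<92)&(Q[...,1]>-5)&(Q[...,1]<22)&(Q[...,2]>15)&(Q[...,2]<52)
q=Q[k]
for z0 in range(15,52,4):
    s=q[(q[:,2]>=z0)&(q[:,2]<z0+4)]; print(z0,len(s),np.percentile(s[:,1],[5,50,95,100]).round(2) if len(s) else '')
# column profile
for x in (56,72,84):
    p=proj(c,wor(x,9,47))[0].round().astype(int);u=p[0]
    print(x,[(int(v),Q[v,u,1].round(1).item(),Q[v,u,2].round(1).item(),int(c['color'][v,u].sum())) for v in range(p[1]-9,p[1]+6)])
E
python3 m5.py
```

```text
15 3 [8.29 8.29 8.31 8.31]
19 0 
23 2 [8.03 8.03 8.03 8.03]
27 818 [-4.07  1.99  7.88  8.15]
31 27 [-4.61  0.41  8.16  8.16]
35 24 [-2.21  5.09  8.18  8.2 ]
39 41 [-4.28  3.23  8.19  8.2 ]
43 419 [-4.5   1.53  7.27  8.26]
47 37 [-3.99  2.32  7.71  7.81]
51 0 
56 [(117, 14.5, 10.2, 334), (118, 13.8, 10.8, 329), (119, 13.1, 11.3, 332), (120, 12.4, 12.8, 332), (121, 11.7, 10.6, 330), (122, 11.0, 12.2, 337), (123, 10.3, 11.4, 333), (124, 9.6, 11.7, 324), (125, 8.9, 11.4, 372), (126, 8.3, 13.7, 467), (127, 8.2, 44.3, 568), (128, 7.7, 46.8, 619), (129, 7.0, 45.7, 630), (130, 6.4, 46.2, 633), (131, 5.8, 46.4, 636)]
72 [(117, 14.4, 62.0, 506), (118, 13.8, 63.3, 533), (119, 13.3, 62.8, 538), (120, 12.7, 62.8, 532), (121, 12.1, 62.5, 494), (122, 11.1, 10.9, 422), (123, 10.4, 10.4, 344), (124, 9.8, 11.5, 327), (125, 9.1, 11.0, 332), (126, 8.4, 11.4, 429), (127, 8.2, 35.6, 551), (128, 7.8, 47.8, 617), (129, 7.2, 46.1, 637), (130, 6.6, 47.6, 638), (131, 5.9, 46.6, 632)]
84 [(117, 14.5, 64.0, 496), (118, 13.9, 62.6, 527), (119, 13.3, 62.8, 537), (120, 12.8, 61.8, 528), (121, 12.2, 62.8, 509), (122, 11.2, 11.6, 444), (123, 10.5, 10.7, 367), (124, 9.8, 10.4, 340), (125, 9.1, 10.9, 345), (126, 8.4, 10.4, 420), (127, 8.1, 28.8, 563), (128, 7.5, 28.8, 640), (129, 6.8, 29.1, 664), (130, 6.2, 29.4, 668), (131, 5.5, 28.9, 670)]
```

```bash
python3 st.py 180 181 1 .155
```

```text
phi 36.95526518786563 r 142.62833384763155 gf 0.0
t 12.62 pos [678.6 -24.4 172.8] ang -12.0 z [-0.001 -0.001 -1.   ] q7 -0.1 F [0.5 0.3 0. ] open 33.8
[-85.5, -174.6, 18.0] -0.6
```

>>> servo_tool(series=[{"translation": [-17,-35,0],"turn": 0,"gripper": 0.4},{"translation": [-34,-70,0],"turn": 0,"gripper": 0.4},{"translation": [-51,-105,0],"turn": 0,"gripper": 0.4},{"translation": [-68,-140,0],"turn": 0,"gripper": 0.4},{"translation": [-85.5,-174.6,10],"turn": -0.6,"gripper": 0.4}])

```text
time_s: 13.03
position: [0.4888, -0.0721, 0.1645]
ee_rot: [0.001, 0.774, 0.633, 0.001]
ft_force: [0.6, -0.0, -0.7]
opening: 0.034
gripper_force: 0.0
```

```bash
python3 st.py 180 181 1 .083
```

```text
phi 181.67685877260695 r 61.03990609672807 gf 0.0
t 13.03 pos [488.8 -72.1 164.5] ang -11.4 z [ 0.003 -0.    -1.   ] q7 0.0 F [ 0.6 -0.  -0.7] open 34.0
[0.7, 0.8, 81.5] 0.0
```

Regrip, then feed 18° (3.8 mm) slowly.

>>> servo_tool(series=[{"translation": [0.5,0.5,25],"turn": 0,"gripper": 0.4},{"translation": [0.5,0.5,50],"turn": 0,"gripper": 0.4},{"translation": [0.5,0.5,70],"turn": 0,"gripper": 0.4},{"translation": [0.5,0.5,81.5],"turn": 0,"gripper": 0.4},{"translation": [0.5,0.5,81.5],"turn": 0,"gripper": 0.05}])

```text
time_s: 13.45
position: [0.4894, -0.0712, 0.08]
ee_rot: [-0.001, 0.774, 0.633, -0.001]
ft_force: [-1.0, -0.2, -0.7]
opening: 0.0231
gripper_force: 0.0
```

>>> servo_tool(series=[{"translation": [0,0,0],"turn": 0,"gripper": 0.05},{"translation": [0,0,0],"turn": 0,"gripper": 0.05},{"translation": [0,0,0],"turn": 0,"gripper": 0.05},{"translation": [0,0,0],"turn": 0,"gripper": 0.05},{"translation": [0,0,0],"turn": 0,"gripper": 0.05}])

```text
time_s: 13.87
position: [0.4907, -0.0709, 0.0816]
ee_rot: [-0.0, 0.774, 0.634, -0.0]
ft_force: [-4.7, -0.1, -3.0]
opening: 0.0109
gripper_force: 38.4
```

```bash
python3 st.py 180 181 1 .083
```

```text
phi 180.18524847409202 r 59.503566978135936 gf 38.43618884682655
t 13.87 pos [490.7 -70.9  81.6] ang -11.4 z [-0.001  0.    -1.   ] q7 0.05 F [-4.7 -0.1 -3. ] open 10.9
[-0.8, -0.5, -1.4] 0.1
```

>>> servo_tool(series=[{"translation": [-4.7,0.2,0],"turn": -4.5,"gripper": 0.05},{"translation": [-9.4,0.7,0],"turn": -9,"gripper": 0.05},{"translation": [-14,1.7,0],"turn": -13.5,"gripper": 0.05},{"translation": [-18.5,2.9,0],"turn": -18,"gripper": 0.05},{"translation": [-18.5,2.9,0],"turn": -18,"gripper": 0.05}])

```text
time_s: 14.28
position: [0.4896, -0.0899, 0.0816]
ee_rot: [-0.001, 0.663, 0.748, -0.0]
ft_force: [-5.8, -0.7, -2.4]
opening: 0.0109
gripper_force: 40.1
```

```bash
python3 st.py 180 181 1 .083
```

```text
phi 198.59588502636666 r 59.581266348220645 gf 40.126769095659256
t 14.28 pos [489.6 -89.9  81.6] ang 6.9 z [-0.002  0.    -1.   ] q7 0.29 F [-5.8 -0.7 -2.4] open 10.9
[18.1, 2.6, -1.4] 18.4
```

>>> servo_tool(series=[{"translation": [0,0,0],"turn": 0,"gripper": 0.4},{"translation": [0,0,0],"turn": 0,"gripper": 0.4},{"translation": [0,0,0],"turn": 0,"gripper": 0.4},{"translation": [0,0,-30],"turn": 0,"gripper": 0.4},{"translation": [0,0,-70],"turn": 0,"gripper": 0.4}])

```text
time_s: 14.7
position: [0.4897, -0.0892, 0.1502]
ee_rot: [-0.002, 0.665, 0.747, -0.001]
ft_force: [0.1, 0.2, -0.3]
opening: 0.0342
gripper_force: 0.0
```

```bash
python3 - <<'E'
from h import *
plan([(wor(70,-65,175),DEG)])
E
```

```text
t 14.7 pos [489.7 -89.2 150.2] ang 6.6 z [-0.004  0.    -1.   ] q7 0.28 F [ 0.1  0.2 -0.3] open 34.2
[41.5, 195.7, -25.6] 19.1
```

>>> servo_tool(series=[{"translation": [8,39,-20],"turn": 4,"gripper": 0.4},{"translation": [16,78,-22],"turn": 8,"gripper": 0.4},{"translation": [25,117,-25],"turn": 12,"gripper": 0.4},{"translation": [33,156,-25],"turn": 16,"gripper": 0.4},{"translation": [41,195,-25],"turn": 19,"gripper": 0.4}])

```text
time_s: 15.12
position: [0.6822, -0.0248, 0.1776]
ee_rot: [0.001, 0.78, 0.626, 0.001]
ft_force: [0.6, -0.2, 0.8]
opening: 0.0342
gripper_force: 0.0
```

>>> servo_tool(series=[{"translation": [0,0,0],"turn": 0,"gripper": 0.4},{"translation": [0,0,0],"turn": 0,"gripper": 0.4}])

```text
time_s: 15.28
position: [0.6816, -0.0244, 0.1756]
ee_rot: [0.0, 0.778, 0.628, 0.0]
ft_force: [-0.9, -0.8, -0.0]
opening: 0.0339
gripper_force: 0.0
```

```bash
sed -i 's/range(p\[1\]-9,p\[1\]+6)/range(p[1]-13,p[1]+3)/; s/for x in (56,72,84)/for x in (52,56,72,84)/' m5.py; python3 m5.py; python3 m4.py; python3 m3.py w5.png; python3 st.py 198 199 1 .155
```

```text
15 0 
19 0 
23 0 
27 1011 [-4.23  3.86 11.17 11.85]
31 49 [-4.27  1.36 11.87 11.87]
35 17 [-3.26  6.16 10.78 11.29]
39 53 [-4.    1.77 11.89 11.9 ]
43 546 [-4.31  3.28 10.76 11.91]
47 44 [-3.56  3.62 11.25 11.91]
51 0 
52 [(114, 17.2, 13.6, 331), (115, 16.5, 11.3, 340), (116, 15.8, 10.7, 337), (117, 15.1, 11.5, 330), (118, 14.4, 11.8, 337), (119, 13.7, 10.5, 328), (120, 13.0, 10.9, 342), (121, 12.3, 11.9, 441), (122, 11.8, 30.0, 581), (123, 11.1, 28.5, 655), (124, 10.5, 30.6, 667), (125, 9.8, 27.9, 673), (126, 9.1, 29.1, 670), (127, 8.5, 28.4, 672), (128, 7.8, 29.4, 670), (129, 7.1, 28.4, 670)]
56 [(114, 17.2, 9.7, 322), (115, 16.5, 10.7, 327), (116, 15.8, 10.7, 336), (117, 15.1, 10.8, 339), (118, 14.4, 12.0, 335), (119, 13.7, 11.8, 328), (120, 13.0, 11.3, 346), (121, 12.4, 12.8, 420), (122, 11.9, 45.6, 548), (123, 11.3, 45.4, 616), (124, 10.7, 46.5, 642), (125, 10.1, 45.9, 641), (126, 9.4, 46.2, 638), (127, 8.8, 45.4, 637), (128, 8.2, 46.5, 639), (129, 7.6, 45.4, 643)]
72 [(114, 17.3, 10.4, 341), (115, 16.6, 10.0, 339), (116, 15.9, 10.8, 376), (117, 14.9, 61.4, 447), (118, 14.4, 62.
[... 1225 characters left out ...]
29, 330, 330, 331]
cam [ 68.9189417   11.22394219 300.89555557] f 377.68298282197463 axis [-0.06506033 -0.29657224 -0.95279172]
mod 2079 [-59.1 -58.4 -51.7 -20.3   5.5  10.7  11.1  11.6] 45.9653905163635
52 11.6; 56 11.6; 60 11.6; 64 11.6; 68 11.6; 72 11.6; 80 11.6; 88 11.6; blade 280 [12.1 12.1 12.2 13.3 15.  15.  15.  15. ] 62.56024591137428
fit slope,y [9.70743850e-04 1.35696316e+01]
bladeall 280 [12.1 12.1 12.2 13.3 15.  15.  15.  15. ] 62.56024591137428
fit slope,y [9.70743850e-04 1.35696316e+01]
[320 120]
phi 35.93331568936392 r 141.96916426516796 gf 0.0
t 15.43 pos [679.  -27.  176.5] ang -12.4 z [-0.    -0.001 -1.   ] q7 -0.12 F [-0.3  0.3  0.4] open 34.1
[-102.6, -171.8, 21.6] -18.9
```

View pics/w5.png

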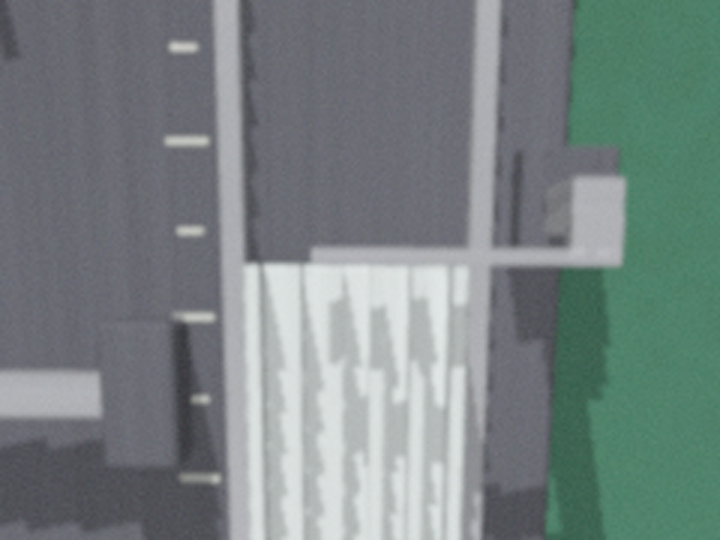

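The module front is about 1.4 mm short of the blade's middle: front y ≈ 12.0, blade centre ≈ 13.4. The front edge is at crop row 264, the blade at rows 248–266. One more feed of 6.5° follows.

>>> servo_tool(series=[{"translation": [-20,-35,0],"turn": -4,"gripper": 0.4},{"translation": [-40,-70,0],"turn": -8,"gripper": 0.4},{"translation": [-60,-105,0],"turn": -12,"gripper": 0.4},{"translation": [-82,-140,0],"turn": -16,"gripper": 0.4},{"translation": [-102.6,-171.8,10],"turn": -18.9,"gripper": 0.4}])

```text
time_s: 15.85
position: [0.4874, -0.091, 0.1681]
ee_rot: [0.001, 0.665, 0.747, 0.001]
ft_force: [0.8, -1.3, -0.8]
opening: 0.034
gripper_force: 0.0
```

>>> servo_tool(series=[{"translation": [0,0,0],"turn": 0,"gripper": 0.4},{"translation": [0,0,0],"turn": 0,"gripper": 0.4}])

```text
time_s: 16.02
position: [0.4868, -0.0913, 0.167]
ee_rot: [-0.0, 0.667, 0.745, -0.0]
ft_force: [1.7, -0.6, -0.1]
opening: 0.0344
gripper_force: 0.0
```

```bash
python3 st.py 198 199 1 .083
```

```text
phi 199.61649937019357 r 62.48149602839177 gf 0.0
t 16.02 pos [486.8 -91.3 167. ] ang 6.3 z [-0.001 -0.    -1.   ] q7 0.28 F [ 1.7 -0.6 -0.1] open 34.4
[0.7, 2.5, 84.0] -0.2
```

>>> servo_tool(series=[{"translation": [0.5,2.3,25],"turn": 0,"gripper": 0.4},{"translation": [0.5,2.3,50],"turn": 0,"gripper": 0.4},{"translation": [0.5,2.3,72],"turn": 0,"gripper": 0.4},{"translation": [0.5,2.3,84],"turn": 0,"gripper": 0.4},{"translation": [0.5,2.3,84],"turn": 0,"gripper": 0.05}])

```text
time_s: 16.43
position: [0.4918, -0.0887, 0.0806]
ee_rot: [-0.001, 0.666, 0.746, -0.001]
ft_force: [-0.2, 0.2, 0.8]
opening: 0.0231
gripper_force: 0.0
```

>>> servo_tool(series=[{"translation": [0,0,0],"turn": 0,"gripper": 0.05},{"translation": [0,0,0],"turn": 0,"gripper": 0.05},{"translation": [0,0,0],"turn": 0,"gripper": 0.05},{"translation": [0,0,0],"turn": 0,"gripper": 0.05},{"translation": [0,0,0],"turn": 0,"gripper": 0.05}])

```text
time_s: 16.85
position: [0.4895, -0.089, 0.0819]
ee_rot: [-0.002, 0.666, 0.746, -0.002]
ft_force: [-3.9, -1.2, -17.2]
opening: 0.0112
gripper_force: 37.8
```

```bash
python3 st.py 198 199 1 .083
```

```text
phi 197.7144471902558 r 59.5603404884795 gf 37.79813200235367
t 16.85 pos [489.5 -89.   81.9] ang 6.5 z [-0.005  0.    -1.   ] q7 0.29 F [ -3.9  -1.2 -17.2] open 11.2
[-1.3, -0.5, -1.1] -0.0
```

>>> servo_tool(series=[{"translation": [-1.7,0,0],"turn": -1.6,"gripper": 0.05},{"translation": [-3.4,0.1,0],"turn": -3.2,"gripper": 0.05},{"translation": [-5,0.2,0],"turn": -4.8,"gripper": 0.05},{"translation": [-6.5,0.4,0],"turn": -6.2,"gripper": 0.05},{"translation": [-6.5,0.4,0],"turn": -6.2,"gripper": 0.05}])

```text
time_s: 17.27
position: [0.4904, -0.0952, 0.0819]
ee_rot: [-0.003, 0.624, 0.782, -0.002]
ft_force: [-6.3, 0.0, -16.1]
opening: 0.0109
gripper_force: 38.1
```

```bash
python3 st.py 198 199 1 .083
```

```text
phi 203.70239405543217 r 59.51683073511195 gf 38.124250173568726
t 17.27 pos [490.4 -95.2  81.9] ang 12.8 z [-0.006  0.001 -1.   ] q7 0.38 F [ -6.3   0.  -16.1] open 10.9
[4.9, -0.2, -1.1] 6.3
```

>>> servo_tool(series=[{"translation": [0,0,0],"turn": 0,"gripper": 0.4},{"translation": [0,0,0],"turn": 0,"gripper": 0.4},{"translation": [0,0,0],"turn": 0,"gripper": 0.4},{"translation": [0,0,-30],"turn": 0,"gripper": 0.4},{"translation": [0,0,-70],"turn": 0,"gripper": 0.4}])

```text
time_s: 17.68
position: [0.4924, -0.0951, 0.1516]
ee_rot: [-0.002, 0.624, 0.781, -0.001]
ft_force: [0.8, -0.2, -0.0]
opening: 0.0337
gripper_force: 0.0
```

```bash
python3 - <<'E'
from h import *
plan([(wor(70,-65,175),DEG)])
E
```

```text
t 17.68 pos [492.4 -95.1 151.6] ang 12.8 z [-0.004  0.    -1.   ] q7 0.37 F [ 0.8 -0.2 -0. ] open 33.7
[26.8, 197.8, -24.1] 25.2
```

>>> servo_tool(series=[{"translation": [5,39,-20],"turn": 5,"gripper": 0.4},{"translation": [10,78,-22],"turn": 10,"gripper": 0.4},{"translation": [15,117,-24],"turn": 15,"gripper": 0.4},{"translation": [21,156,-24],"turn": 20,"gripper": 0.4},{"translation": [27,196,-24],"turn": 25,"gripper": 0.4}])

```text
time_s: 18.1
position: [0.6809, -0.0249, 0.1782]
ee_rot: [0.001, 0.78, 0.626, 0.001]
ft_force: [1.4, -0.2, -0.2]
opening: 0.0341
gripper_force: 0.0
```

>>> servo_tool(series=[{"translation": [0,0,0],"turn": 0,"gripper": 0.4},{"translation": [0,0,0],"turn": 0,"gripper": 0.4},{"translation": [0,0,0],"turn": 0,"gripper": 0.4}])

```text
time_s: 18.35
position: [0.6784, -0.026, 0.1765]
ee_rot: [0.0, 0.778, 0.628, -0.0]
ft_force: [-0.3, -0.8, -0.9]
opening: 0.0342
gripper_force: 0.0
```

```bash
python3 m5.py|tail -4; python3 m4.py; python3 m3.py w6.png
```

```text
52 [(110, 17.5, 10.0, 330), (111, 16.8, 10.9, 337), (112, 16.1, 10.8, 326), (113, 15.4, 11.0, 333), (114, 14.8, 9.9, 337), (115, 14.1, 10.3, 377), (116, 13.3, 11.2, 489), (117, 12.6, 28.4, 607), (118, 11.9, 29.8, 659), (119, 11.3, 29.4, 670), (120, 10.6, 30.0, 671), (121, 10.0, 27.9, 670), (122, 9.3, 29.0, 666), (123, 8.6, 28.4, 669), (124, 8.0, 27.9, 668), (125, 7.3, 29.7, 670)]
56 [(110, 17.5, 11.6, 336), (111, 16.8, 10.9, 334), (112, 16.1, 11.8, 326), (113, 15.5, 10.3, 334), (114, 14.7, 11.6, 335), (115, 14.1, 10.1, 373), (116, 13.4, 12.5, 482), (117, 12.5, 46.6, 586), (118, 11.9, 46.0, 632), (119, 11.3, 46.6, 647), (120, 10.7, 45.9, 649), (121, 10.1, 44.9, 648), (122, 9.5, 47.0, 645), (123, 8.8, 46.2, 647), (124, 8.2, 46.5, 648), (125, 7.6, 46.4, 648)]
72 [(110, 17.5, 13.3, 340), (111, 16.9, 11.4, 329), (112, 16.2, 11.7, 382), (113, 14.8, 62.4, 478), (114, 14.2, 63.2, 535), (115, 13.7, 62.0, 542), (116, 13.1, 62.2, 546), (117, 12.5, 61.9, 549), (118, 12.0, 46.0, 597), (119, 11.4, 46.1, 624), (120, 10.7, 46.5, 649), (121, 10.1, 46.0, 652), (122, 9.5, 47.1, 652), (123, 8.9, 45.4, 6
[... 812 characters left out ...]
 639, 641, 642, 644, 645, 647, 649, 651, 652, 652, 653, 649, 630, 583, 495, 409, 356, 336, 332, 332, 331, 329, 329, 330, 330, 327, 329, 329, 330, 329, 329, 327, 328, 329, 330, 331, 330, 329, 329, 328]
cam [ 67.34780782  10.59407948 301.64446374] f 377.68298282197463 axis [-0.06433464 -0.2964646  -0.95287449]
mod 2064 [-59.3 -58.4 -51.9 -20.9   6.1  11.   11.7  12.8] 45.954999278795654
52 12.9; 56 12.9; 60 11.7; 64 11.7; 68 11.7; 72 11.7; 80 11.7; 88 11.7; blade 281 [12.2 12.2 12.2 13.9 15.  15.  15.  15.1] 62.54773529770424
fit slope,y [1.03117128e-03 1.35966532e+01]
bladeall 281 [12.2 12.2 12.2 13.9 15.  15.  15.  15.1] 62.54773529770424
fit slope,y [1.03117128e-03 1.35966532e+01]
[322 119]
```

View pics/w6.png

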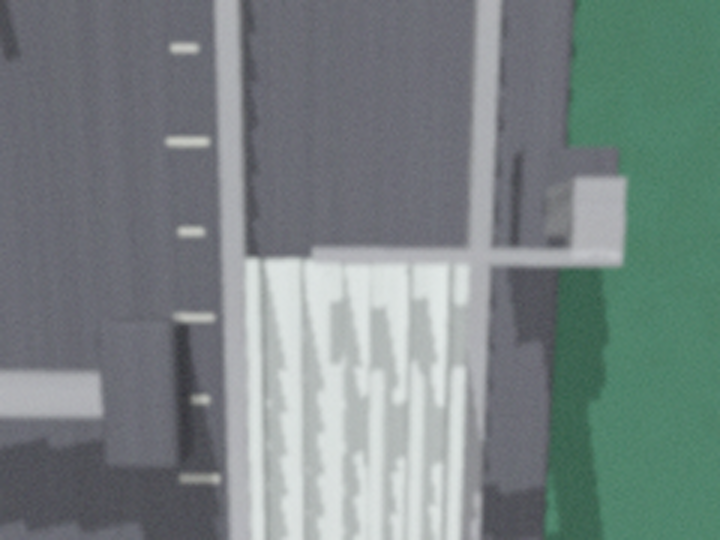

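The close view shows the module's leading edge at crop row 258, within the blade's rows 248–266 (middle 257). It is level to about 0.5 mm, the bolt is out, and the gripper is clear of everything.

```bash
python3 -c "
from workcell import bot
print(bot.sign_off())"
```

```text
the job is handed in; nothing more can be done
None
```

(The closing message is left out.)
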